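# Hang the lower fruit basket under the upper one on the tiered stand

### The job

Put the two-tier fruit stand back together: pick up the larger wire basket from the chopping board on the cold hob by its wooden grip and hang it by its brass hook from the brass ring under the small basket that already hangs on the stand. Leave it hanging freely, upright and at rest, with the small basket still on its hanger and the lemon still in it, and do not knock the avocado or the measuring jug away.

Things in the scene. Friction and masses are not known exactly. Their poses are not given: they have to be found in the camera images.
- lower_basket: Larger round black wire basket on a wooden chopping board on the hob: rim 144 mm across at height 52 mm, floor 112 mm; about 0.15 kg, rigid, empty. Origin: centre of its underside, z up. Wooden grip at the -x side, +x runs from the grip across the basket. A rigid wire bail rises from the rim at +y and -y (24 mm to -x of the centre) and bears the brass hook; hung by it, the basket is level.
- grip (a point): Centre of the wooden grip of the lower basket, at (-112, 0, 59) mm in its frame. The grip is a rounded wooden bar 60 mm long (along x, its free end rising by 0.3 rad), 24 mm wide (along y, flat sides: pinch it here, from above or tilted) and 22 mm high.
- hook (a point): Seat of the lower basket's brass hook: underside of its arch, where the ring's bar shall lie; at (-10.5, 0, 152) mm in its frame. A crook of doubled 6.4 mm wire, 24 mm wide over both wires (y); from the stem, 14 mm to the -x side of the seat, it arches over and comes down at the +x side; mouth 20 mm wide, open downward. Its top is 6.4 mm above the seat.
- hook_tip (a point): End of the hook's tip (wire centre), 15.5 mm to the +x side of the seat and 18 mm below it; the tip's lowest point is 21.5 mm below the seat.
- upper_basket: Small round black wire basket hanging loose on the stand (swings if pushed): rim 112 mm across, 42 mm high, floor 84 mm, 0.17 kg. Origin: centre of its underside, z up, +x from the hanger's open tip to the post. Bail in its y-z plane, top bar 118 mm above the floor. A brass D-ring of 7 mm wire is rigidly fixed below the floor in the y-z plane: one looks through it along x.
- ring_bar (a point): Middle of the top side of the ring's straight bottom bar, 56.5 mm below the upper basket's floor; axes as the upper basket's. The clear opening above it is 56 mm high up to the floor and 57 mm wide (y) over its lower half, 30 mm wide at the floor. The free way in for the hook is from the -x side.
- upper_bail (a point): Underside of the top bar of the upper basket's bail, in the middle; it rests in the dip of the stand's hanger.
- hanger (a point): Bottom of the dip of the stand's hanger, 405 mm above the worktop.
- stand: Black fruit stand, fixed: round foot 184 mm across on the worktop left of the hob, 15 mm post 125 mm behind the hanger (+x), doubled-wire hanger 430 mm up that points to its -x (to the hob, on the right) and dips. Origin on the worktop (5.5 mm below the hob) right below the hanger's dip. The hung lower basket's underside comes about 80 mm above the worktop.
- lemon: Yellow lemon 71x53x51 mm, loose in the upper basket; origin at its underside as set down.
- avocado: Dark green avocado 101x68x68 mm, loose on the chopping board to the left (+y) of the lower basket, 15 mm or more from its rim; origin at its underside.
- measuring_jug: White measuring jug 141x155x129 mm, loose on the right of the hob; origin at the centre of its underside.

How it is judged:
By the outcome, as a careful person would: the job done as asked, in the order asked, and still so for the second after the job is handed in, with the robot touching nothing.
It also fails if it takes over 46 s, if anything falls off the work surface, if the arm or the gripper's body presses on something with over 40 N, if the wrist force passes 120 N, or if a joint passes its speed limit or range.

### The arm

A 7-joint arm with a two-finger parallel gripper is mounted at the origin on a cart in front of the work surface, level with it; the furniture and walls round the work are solid. World frame = base frame: x ahead of the robot, y to its left, z up, the work surface at z = 0. Lengths are in mm, angles in rad, forces in N, time in s.
With the tool pointing down it reaches from about 400 to 900 mm from the base axis. Payload 5.6 kg.
Tool frame: the origin (TCP) lies at the very end of the fingers, on their centre line; the grasp point (between the pads) lies grip_point_offset behind it (grip_point_offset is the distance from the TCP to the grasp point, in mm); z points along the fingers, y is the direction in which the jaws open and shut (so a half turn about z gives the same grasp; the last joint's range is limited). The gripper opens to 92 mm and grips with 3 to 60 N. Pads are 20 mm wide; open, the fingers measure 128 mm over their backs; the gripper's body (75 mm by 189 mm) begins 69 mm behind the grasp point.
Start: joints at [1.289, 0.468, -0.012, 1.603, 0.006, 1.071, -0.056], TCP at [153.705, -631.574, 178.692] pointing down, gripper open.
Joint ranges: [-2.53, 2.53], [-0.31, 2.02], [-1.57, 1.55], [0.28, 2.44], [-1.29, 4.43], [0.15, 1.84], [-2.92, 2.92]. Speed limits (rad/s): [2.57, 2.57, 3.14, 3.14, 3.14, 3.14, 3.14].

### API

Orientations are given as a unit quaternion [w, x, y, z].
In Python, from workcell import * gives the robot as it stands. Calls block until the motion is done:
- reach(position, orientation): joint-space move of the TCP to a pose.
- move_linear(position, frame=None, vel=150): straight line of the TCP; frame=None keeps the orientation; vel is the mean speed in mm/s.
- movej(angles): joint-space move.
- release() and clamp(): open the fingers fully, or close them until they stop; the grip force is fixed at half the most.
- pause(seconds).
- ik(position, orientation): joint angles nearest the present ones, or None.
- capture(name): name is "scene" or "top" or "wrist"; returns a dict with "frame" (480x640x3 uint8, blue, green, red), "mtx" (3x3 intrinsics, pixels), "world_to_cam" (4x4, takes a point from world to camera coordinates); the wrist camera has in their place "T_tool_cam" (4x4, takes a point from camera to tool coordinates, whose origin is the TCP and whose axes are the flange's). Camera axes: x right, y down, z forward; pixel columns grow to the right and rows downward; lengths in mm; the calibration is good to about 2 mm. A picture is of the moment at which its call begins: read the wrist's pose just before it. There is no depth.
A pose or a line that the arm cannot do raises PlanningError and nothing moves.
- close_job(): hands the job in, once; it reports no verdict.
Trained networks look in a picture, given as the dict that the camera call returned (one of the last four; its "shot" number tells which), for a name from the list of things; names that differ only in an ending like _2 or _b are one class to them, and where a whole thing is asked for, a point or a joint stands for the part that bears it (a point fixed in the world has none). Each returns a list of dicts, best first, with "p" (0 to 1); they miss things now and then, are a little off and sometimes report something else, mostly with a low value. They report only what shows in the picture. A call takes as long as a camera call.
- recognise(picture, thing): "centre" ([x, y, z] in mm, in world coordinates, good to about 4 mm: the middle of the surface that is visible of it).
- regions_of(picture, thing): "mask" (480x640 bool, what is visible of it).
- spot_point(picture, thing): "centre" ([x, y, z] in mm, in world coordinates, good to about 4 mm: a listed point, or the origin of a listed thing).
Readings, each from a call of its own:
- current_t(): time.
- current_joint_pos(): joint angles.
- current_joint_velocities(): joint speeds.
- current_tau(): joint torques, N m.
- current_position(): TCP position.
- current_eef_rot(): TCP orientation.
- current_contact_force(): force on the tool from outside, world axes, zero at the start.
- current_moment(): the same for the moment, N m.
- current_grip_width(): opening from 0.0 (shut) to 1.0 (fully open).
Only numpy, scipy, OpenCV 4.12 (cv2) and the standard library are available. Lean on these libraries where they do the work, as an engineer would, in place of code of your own. Each camera call takes 0.05 s, during which the arm holds its last target.

## Working session

There is one attempt and no reset: what is moved stays moved. The work goes in short steps, each a Python script; the robot and the scene stay as the last script left them, time stands still between calls to the robot, and variables do not carry over. Pictures are saved under pics/ and viewed, and the job is handed in when it is done.

```bash
ls; mkdir -p pics
python3 - <<'E'
from workcell import *
import cv2
print(current_t(),current_position(),current_eef_rot(),current_grip_width())
s=capture("scene");t=capture("top")
cv2.imwrite("pics/s0.png",s["frame"]);cv2.imwrite("pics/t0.png",t["frame"])
for n,p in(("s",s),("t",t)):
  print(n,p["world_to_cam"].tolist() if hasattr(p["world_to_cam"],'tolist') else p["world_to_cam"])
  for th in["lower_basket","grip","hook","hook_tip","upper_basket","ring_bar","upper_bail","hanger","stand","lemon","avocado","measuring_jug"]:
    r=spot_point(p,th); print(n,th,[( [round(float(c),1) for c in q["centre"]],round(float(q["p"]),2)) for q in r[:2]])
print(current_t())
E
```

```text
pics
0.0 [ 153.51919885 -630.95955102  177.757629  ] [-8.56727066e-04  9.92884692e-01  1.19076564e-01 -1.63855724e-04] 0.9995409947412012
s [[0.7209085038182143, -0.6930287485737494, 0.0014431815154542819, -466.7163002932654], [-0.5308134191447539, -0.5535038788198656, -0.6417714314202679, 405.29047058978904], [0.44556485855421724, 0.4618924223037942, -0.7668946127336491, 1528.522418964394], [0.0, 0.0, 0.0, 1.0]]
s lower_basket [([585.7, -145.5, 21.2], 0.67)]
s grip [([549.1, -248.2, 80.0], 0.88), ([597.5, -139.7, 156.0], 0.5)]
s hook [([589.0, -157.8, 172.7], 0.6)]
s hook_tip [([596.9, -142.4, 153.7], 0.77)]
s upper_basket [([539.5, 297.7, 279.0], 0.89)]
s ring_bar [([541.7, 294.5, 222.6], 0.65)]
s upper_bail [([543.4, 296.8, 398.1], 0.92)]
s hanger [([547.0, 298.2, 403.9], 0.84)]
s stand [([545.7, 296.1, -5.8], 0.79), ([541.3, 298.5, 397.8], 0.54)]
s lemon [([542.5, 300.6, 284.8], 0.61)]
s avocado [([638.4, 9.7, 22.1], 0.95), ([544.2, 300.6, 283.3], 0.57)]
s measuring_jug [([538.1, -447.2, -0.2], 0.91)]
t [[0.16763309520048042, -0.9858287958352956, 0.006382060438292598, -203.31626797433256], [-0.9416115344969077, -0.1620250335045831, -0.29515353059080685, 607.8255859823257], [0.2920049032052138, 0.043468078169733936, -0.9554285230640458, 1285.1825170453153], [0.0, 0.0, 0.0, 1.0]]
t lower_basket [([594.5, -143.6, 20.0], 0.86)]
t grip [([548.8, -249.6, 78.7], 0.57)]
t hook [([585.7, -152.5, 173.7], 0.91)]
t hook_tip [([590.2, -138.4, 155.2], 0.56)]
t upper_basket [([542.4, 294.7, 283.6], 0.96)]
t ring_bar [([545.6, 296.8, 226.0], 0.8), ([541.2, 300.7, 281.7], 0.39)]
t upper_bail [([547.0, 300.9, 399.6], 0.98)]
t hanger [([543.7, 300.0, 400.3], 0.73)]
t stand [([549.3, 298.1, -7.4], 0.78)]
t lemon [([541.8, 303.3, 283.1], 0.93), ([548.2, 300.7, 401.1], 0.33)]
t avocado [([645.0, 15.7, 22.7], 0.92)]
t measuring_jug [([539.2, -447.2, 3.1], 0.86)]
1.3
```

View pics/s0.png

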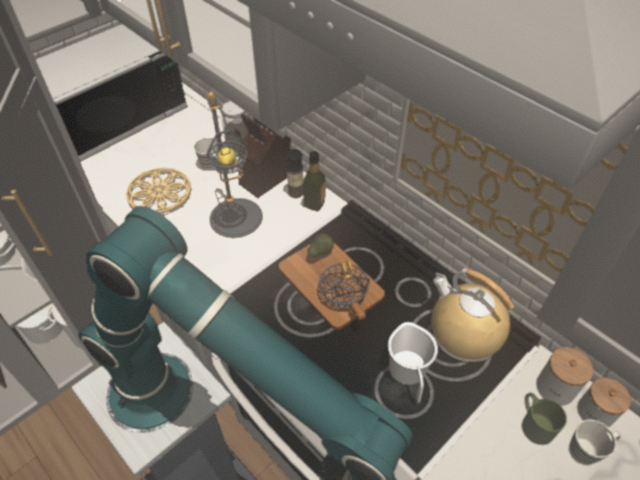

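View pics/t0.png

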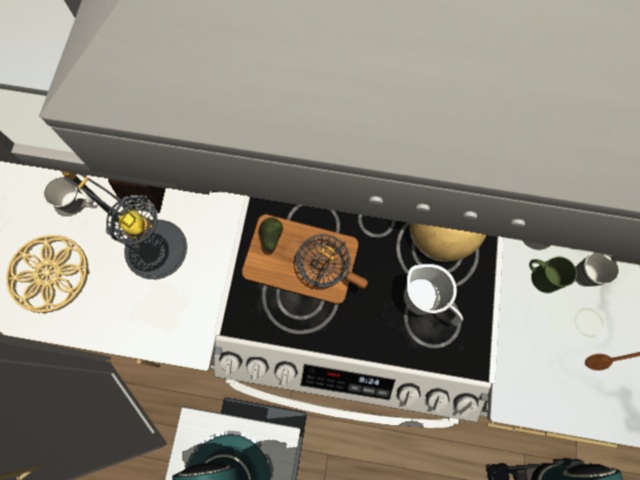

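Run:
```python
import cv2,numpy as np
s=cv2.imread("pics/s0.png");t=cv2.imread("pics/t0.png")
a=cv2.resize(s[80:245,170:290],None,fx=3.5,fy=3.5,interpolation=cv2.INTER_CUBIC)
b=cv2.resize(t[160:290,50:200],None,fx=2.5,fy=2.5,interpolation=cv2.INTER_CUBIC)
h=max(a.shape[0],b.shape[0])
o=np.zeros((h,a.shape[1]+b.shape[1],3),np.uint8);o[:a.shape[0],:a.shape[1]]=a;o[:b.shape[0],a.shape[1]:]=b
print(o.shape);cv2.imwrite("pics/z0.png",o)
```

```text
(578, 795, 3)
```

View pics/z0.png

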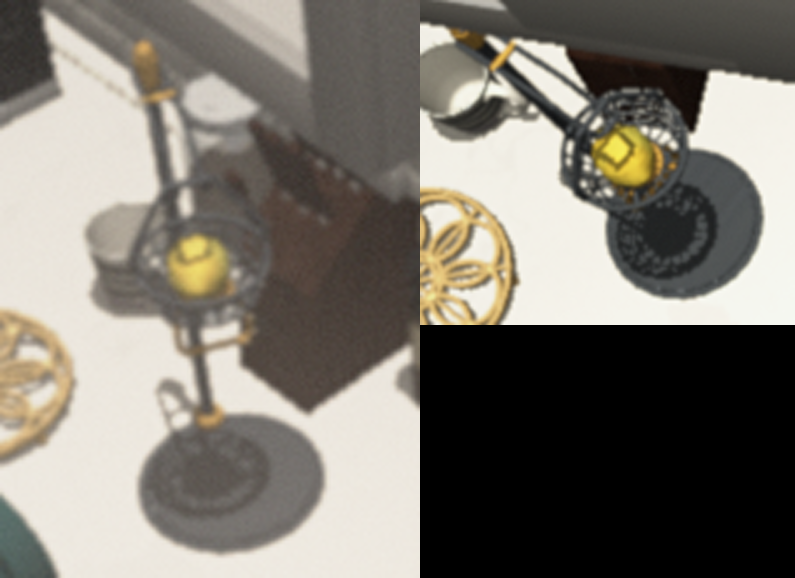

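```bash
cat > h.py <<'E'
import numpy as np
def ray(p,uv,z):
    W=np.array(p["world_to_cam"]);K=np.array(p["mtx"])
    R,t=W[:3,:3],W[:3,3]; c=-R.T@t
    d=R.T@np.linalg.inv(K)@np.array([uv[0],uv[1],1.])
    return c+d*(z-c[2])/d[2]
def proj(p,X):
    W=np.array(p["world_to_cam"]);K=np.array(p["mtx"])
    q=K@(W[:3,:3]@np.array(X)+W[:3,3]); return q[:2]/q[2]
E
python3 - <<'E'
from workcell import *
from h import *
s=capture("scene");t=capture("top")
o=np.array([544.5,297.5])
b=ray(s,(229.7,198.6),10);print("post",b,np.linalg.norm(b[:2]-o),np.degrees(np.arctan2(*(b[:2]-o)[::-1])))
l=ray(s,(221.4,180),224);r=ray(s,(241.4,175.7),224);print(l,r,np.linalg.norm(l-r),np.degrees(np.arctan2(*(r-l)[:2][::-1])))
# post top in top pic: finial ring approx crop(505,55)->
for th in["stand"]:
  m=regions_of(t,th)[0]["mask"];print(m.sum())
# basket fit
import itertools
P={"lower_basket":(0,0,0),"grip":(-112,0,59),"hook":(-10.5,0,152),"hook_tip":(5,0,134)}
A=[];B=[]
for p in(s,t):
  for th,l in P.items():
    q=spot_point(p,th)
    for e in q[:1]:
      print(th,np.round(e["centre"],1),round(e["p"],2)); A.append(l);B.append(e["centre"])
for pre in ():pass
A=np.array(A,float);B=np.array(B,float)
np.savez("fit.npz",A=A,B=B)
from scipy.optimize import least_squares
def f(x):
  c,s_=np.cos(x[3]),np.sin(x[3]);R=np.array([[c,-s_,0],[s_,c,0],[0,0,1]])
  return (A@R.T+x[:3]-B).ravel()
r=least_squares(f,[590,-145,20,1.2],loss="soft_l1",f_scale=3);print(r.x,np.round(f(r.x).reshape(-1,3),1))
print("ring",[np.round(spot_point(p,"ring_bar")[0]["centre"],1) for p in(s,t)],current_t())
E
```

```text
post [597.46379227 411.8608255   10.        ] 126.03000317963156 65.14978656516217
[518.67864795 309.13309575 224.        ] [574.73858253 281.68010395 224.        ] 62.42101428148782 -26.091355836809154
3163
lower_basket [ 588.9 -144.8   24.2] 0.77
grip [ 548.  -247.8   82.4] 0.97
hook [ 584.3 -159.7  171.6] 0.7
hook_tip [ 597.1 -141.4  153.1] 0.65
lower_basket [ 593.3 -144.8   22.6] 0.97
grip [ 551.6 -253.5   76.8] 0.86
hook [ 585.5 -152.4  176.4] 0.84
hook_tip [ 595.5 -139.   153.7] 0.65
[ 591.41934319 -145.29051911   21.35064526    1.18963547] [[ 2.5 -0.5 -2.8]
 [ 1.8 -1.5 -2. ]
 [ 3.2  4.7  1.8]
 [-3.8  0.8  2.3]
 [-1.9 -0.5 -1.2]
 [-1.8  4.2  3.6]
 [ 2.  -2.6 -3. ]
 [-2.2 -1.6  1.7]]Traceback (most recent call last):
  File "<stdin>", line 27, in <module>
IndexError: list index out of range
```

```bash
cat >> h.py <<'E'
from scipy.spatial.transform import Rotation as Rt
def quat(yaw,tilt,sgn=1):
    u=np.array([np.cos(yaw),np.sin(yaw),0]);v=np.array([-u[1],u[0],0])*sgn
    z=-np.cos(tilt)*np.array([0,0,1])+np.sin(tilt)*u
    M=np.stack([np.cross(v,z),v,z],1)
    q=Rt.from_matrix(M).as_quat();return [q[3],q[0],q[1],q[2]],M
def bask(o,yaw,l):
    c,s=np.cos(yaw),np.sin(yaw)
    return np.array([o[0]+c*l[0]-s*l[1],o[1]+s*l[0]+c*l[1],o[2]+l[2]])
E
python3 - <<'E'
from workcell import *
from h import *
gp=grip_point_offset;print(gp)
O=[591.4,-145.3,21.3]
G=bask(O,1.19,(-112,0,59));
H=np.array([543,297,225.])
Ob=H-(bask([0,0,0],1.131,(-10.5,0,152)))
print(G,Ob)
for tilt in(0,.2,.35,.5):
  for sg in(1,-1):
    q,M=quat(1.19,tilt,sg);q2,M2=quat(1.131,tilt,sg)
    a=[ik(list(G+M[:,2]*gp-M[:,2]*d),q) for d in(0,120)]
    for lift in (0,35,100):
      G2=bask(Ob,1.131,(-112,0,59))+[0,0,lift]
      a.append(ik(list(G2+M2[:,2]*gp),q2))
    u=np.array([np.cos(1.131),np.sin(1.131),0])
    a.append(ik(list(G2-60*u+M2[:,2]*gp),q2))
    print(tilt,sg);[print("   ",None if x is None else np.round(x,2)) for x in a]
E
```

```text
18.700000000000003
[ 549.77409431 -249.27732433   80.3       ] [547.47042942 306.50080317  73.        ]
0 1
    [-0.47  1.    1.34  1.86 -1.06  1.22 -2.29]
    [-0.5   0.76  1.35  1.77 -0.78  1.27 -2.47]
    [ 0.46  0.82 -1.32  1.88  0.87  1.18  1.53]
    [ 0.47  0.74 -1.32  1.85  0.78  1.2   1.59]
    [ 0.49  0.62 -1.31  1.78  0.63  1.25  1.71]
    [ 0.64  0.5  -1.3   1.88  0.52  1.17  1.86]
0 -1
    [ 0.69  0.58 -0.42  1.79  0.31  0.84 -0.26]
    [ 0.7   0.43 -0.43  1.7   0.2   1.06 -0.18]
    [ 0.32  0.61 -1.02  1.88  0.61  1.01 -1.41]
    [ 0.3   0.52 -0.98  1.86  0.5   1.03 -1.32]
    [ 0.32  0.43 -0.98  1.79  0.39  1.14 -1.23]
    [ 0.54  0.38 -1.11  1.88  0.38  1.11 -1.16]
0.2 1
    [ 0.34  0.55  0.19  1.81 -0.4   0.86 -2.75]
    [ 0.38  0.41  0.19  1.71 -0.31  1.08 -2.82]
    [ 0.61  0.74 -1.32  1.99  0.81  0.9   1.63]
    [ 0.63  0.64 -1.31  1.96  0.67  0.91  1.73]
    [ 0.66  0.49 -1.29  1.9   0.44  0.96  1.91]
    [ 0.82  0.36 -1.27  1.98  0.27  0.91  2.14]
0.2 -1
    [ 0.82  0.6  -0.45  1.77  0.07  0.83  0.01]
    [ 0.85  0.46 -0.44  1.68 -0.01  1.06  0.07]
    [ 0.41  0.
[... 657 characters left out ...]
11  0.6  -0.87]
    [ 0.65  0.3  -1.07  1.99  0.04  0.75 -0.83]
    [ 0.77  0.19 -1.02  2.06 -0.16  0.77 -0.57]
0.5 1
    [ 0.52  0.63  0.16  1.76 -0.68  1.03 -2.42]
    [ 0.56  0.53  0.22  1.65 -0.61  1.25 -2.47]
    [ 0.83  0.71 -1.32  2.15  0.71  0.5   1.83]
    [ 0.84  0.58 -1.3   2.12  0.41  0.5   2.08]
    [ 0.88  0.36 -1.26  2.06 -0.03  0.61  2.43]
    [ 1.05  0.26 -1.24  2.12 -0.28  0.67  2.75]
0.5 -1
    [ 1.01  0.7  -0.51  1.72 -0.21  0.9   0.34]
    [ 1.07  0.59 -0.49  1.62 -0.24  1.14  0.37]
    [ 0.49  0.4  -0.81  2.16 -0.27  0.39 -0.43]
    [ 0.56  0.34 -0.88  2.13 -0.27  0.47 -0.46]
    [ 0.69  0.24 -0.99  2.07 -0.3   0.63 -0.47]
    [ 0.85  0.16 -0.99  2.13 -0.45  0.7  -0.24]
```

Run:
```python
from workcell import *
from h import *
import cv2
gp=grip_point_offset
O=[591.4,-145.3,21.3]
G=bask(O,1.19,(-112,0,59));q,M=quat(1.19,.25,-1)
# raise first
move_linear([float(153.7),-631.6,300.],vel=250)
reach(list(G+M[:,2]*(gp-130)),q)
print(current_position(),current_t())
P=np.array(current_position());Q=current_eef_rot()
w=capture("wrist");s=capture("scene")
cv2.imwrite("pics/w1.png",w["frame"]);cv2.imwrite("pics/s1.png",s["frame"])
R=Rt.from_quat([Q[1],Q[2],Q[3],Q[0]]).as_matrix();print(np.round(w["T_tool_cam"],3))
for th in("grip","lower_basket","hook"):
  print(th,[(np.round(e["centre"],1),round(e["p"],2)) for e in spot_point(w,th)[:2]])
```

```text
[ 538.95159743 -276.68465352  188.27649689] 4.4333
[[-1.00000e-03 -9.55000e-01 -2.98000e-01  8.50050e+01]
 [ 1.00000e+00 -2.00000e-03  0.00000e+00  3.12000e-01]
 [-1.00000e-03 -2.98000e-01  9.55000e-01 -2.06015e+02]
 [ 0.00000e+00  0.00000e+00  0.00000e+00  1.00000e+00]]
grip [(array([ 545.8, -249.1,   76.9]), 0.96)]
lower_basket [(array([ 590.7, -146.9,   18.8]), 0.74)]
hook [(array([ 589.2, -150.6,  175.1]), 0.62)]
```

View pics/w1.png

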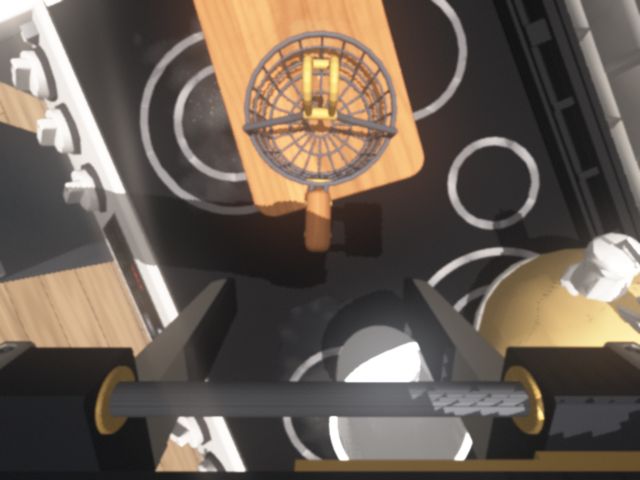

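View pics/s1.png

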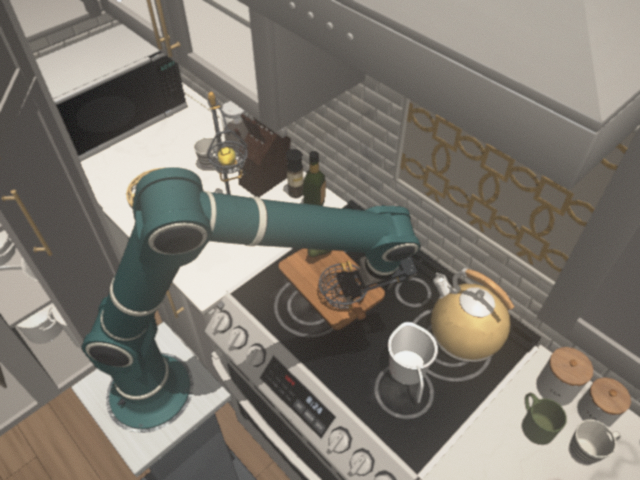

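Run:
```python
from workcell import *
from h import *
import cv2
gp=grip_point_offset
G=bask([591.,-145.3,21.0],1.19,(-110,0,58));q,M=quat(1.19,.25,-1)
move_linear(list(G+M[:,2]*gp),vel=120)
print(current_position(),current_contact_force(),current_t())
clamp()
print(current_grip_width(),current_contact_force(),current_t())
move_linear(list(G+M[:,2]*gp+[0,0,20]),vel=50)
move_linear(list(G+M[:,2]*gp+[0,0,110]),vel=120)
print(current_position(),current_contact_force(),current_moment(),current_grip_width())
w=capture("wrist");s=capture("scene")
cv2.imwrite("pics/w2.png",w["frame"]);cv2.imwrite("pics/s2.png",s["frame"])
for n,p in(("w",w),("s",s)):
 for th in("grip","lower_basket","hook","hook_tip"):
  print(n,th,[(np.round(e["centre"],1),round(e["p"],2)) for e in spot_point(p,th)[:2]])
print(current_t())
```

```text
[ 552.35766015 -243.63746198   61.61302688] [ 0.06325098  0.09842944 -0.28901389] 5.9333
0.0013314536854016211 [-0.06069159  0.06031476  0.66540492] 7.2833
[ 551.24988226 -242.96074509  170.08178091] [-0.9430381   0.25155543 -0.57534179] [-0.29003794  0.08334934  0.0162969 ] 0.0026682734277811435
w grip [(array([ 548. , -249.8,   79.6]), 0.97)]
w lower_basket [(array([ 594.4, -148.9,   21.6]), 0.79)]
w hook [(array([ 587.5, -150.1,  174.1]), 0.87)]
w hook_tip [(array([ 597.1, -143.3,  152.9]), 0.88)]
s grip [(array([ 547.9, -247. ,   78.3]), 0.93)]
s lower_basket [(array([ 586. , -146.2,   23.2]), 0.7)]
s hook [(array([ 588.9, -158.7,  174.4]), 0.63)]
s hook_tip [(array([ 594.9, -140.3,  155.1]), 0.82), (array([640.9,   8.5,  23.8]), 0.68)]
9.2333
```

View pics/w2.png

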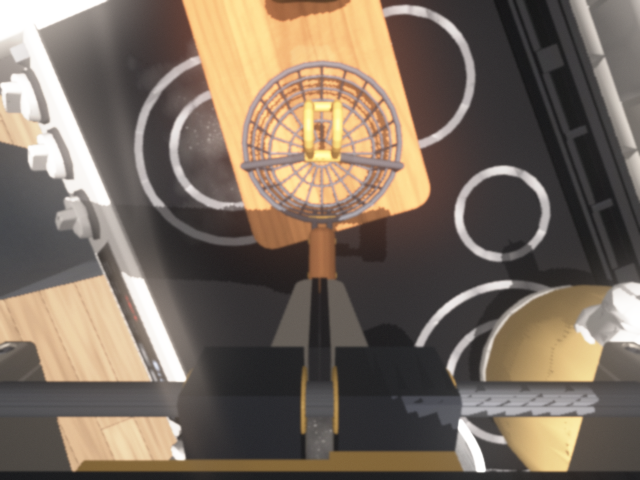

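View pics/s2.png

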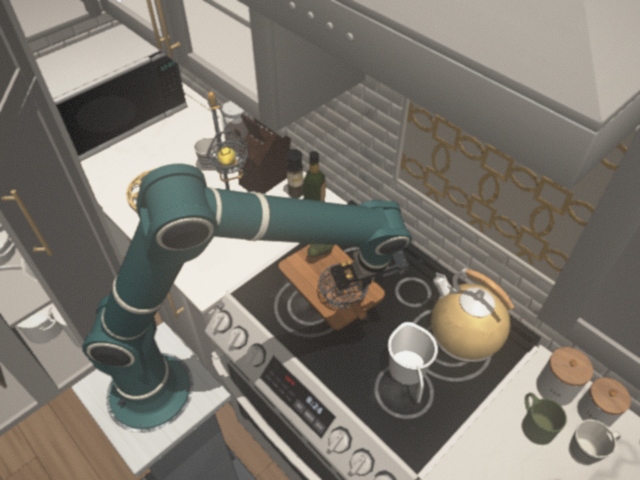

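Run:
```python
from workcell import *
from h import *
import cv2
P=np.array(current_position());Q=current_eef_rot()
w=capture("wrist");s=capture("scene");t=capture("top")
R=Rt.from_quat([Q[1],Q[2],Q[3],Q[0]]).as_matrix()
T=np.eye(4);T[:3,:3]=R;T[:3,3]=P
w["world_to_cam"]=np.linalg.inv(T@np.array(w["T_tool_cam"]))
# 1st wrist pose
q,M=quat(1.19,.25,-1);T1=np.eye(4);T1[:3,:3]=M;T1[:3,3]=[538.95,-276.68,188.28]
w1=dict(w);w1["world_to_cam"]=np.linalg.inv(T1@np.array(w["T_tool_cam"]))
O=[591,-145.3,21]
for n,p in(("w2",w),("w1",w1),("s",s),("t",t)):
  print(n,[ (l,np.round(proj(p,bask(O,1.19,l)))) for l in((-112,0,59),(-141,0,68),(-84,0,50),(0,72,52),(0,-72,52),(-72,0,52),(72,0,52),(-10.5,0,158))])
print(np.round(proj(w,P)))
cv2.imwrite("pics/z3.png",np.hstack([cv2.resize(s["frame"][230:340,290:410],None,fx=3.3,fy=3.3),cv2.resize(t["frame"][220:320,270:390],None,fx=3.3,fy=3.63)[:363]]))
cv2.imwrite("pics/w3.png",w["frame"])
```

```text
w2 [((-112, 0, 59), array([319., 263.])), ((-141, 0, 68), array([319., 297.])), ((-84, 0, 50), array([319., 233.])), ((0, 72, 52), array([241., 142.])), ((0, -72, 52), array([396., 142.])), ((-72, 0, 52), array([319., 220.])), ((72, 0, 52), array([318.,  62.])), ((-10.5, 0, 158), array([318., 118.]))]
w1 [((-112, 0, 59), array([318., 224.])), ((-141, 0, 68), array([318., 255.])), ((-84, 0, 50), array([318., 196.])), ((0, 72, 52), array([244., 109.])), ((0, -72, 52), array([392., 108.])), ((-72, 0, 52), array([318., 183.])), ((72, 0, 52), array([318.,  32.])), ((-10.5, 0, 158), array([317.,  71.]))]
s [((-112, 0, 59), array([358., 311.])), ((-141, 0, 68), array([362., 318.])), ((-84, 0, 50), array([354., 305.])), ((0, 72, 52), array([319., 290.])), ((0, -72, 52), array([364., 275.])), ((-72, 0, 52), array([352., 302.])), ((72, 0, 52), array([333., 265.])), ((-10.5, 0, 158), array([345., 264.]))]
t [((-112, 0, 59), array([357., 280.])), ((-141, 0, 68), array([367., 285.])), ((-84, 0, 50), array([348., 276.])), ((0, 72, 52), array([308., 282.])), ((0, -72, 52), array([335., 238.])), ((-72, 0, 52), array([344., 273.])), ((72, 0, 52), array([299., 247.])), ((-10.5, 0, 158), array([327., 251.]))]
[319. 270.]
```

View pics/z3.png

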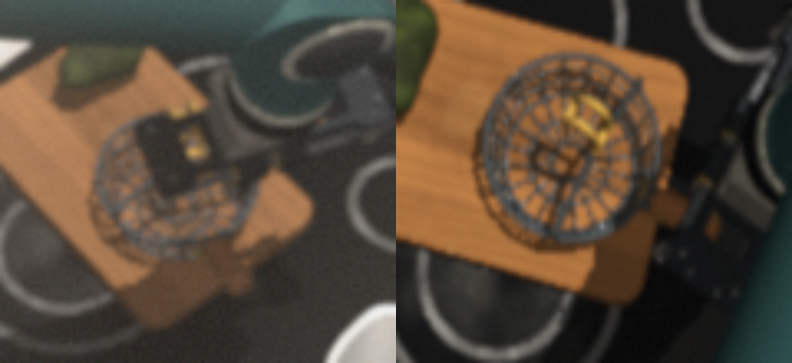

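Run:
```python
from workcell import *
from h import *
import cv2
gp=grip_point_offset
G=bask([591.,-145.3,21.0],1.19,(-110,0,58));q,M=quat(1.19,.25,-1)
release()
move_linear(list(G+M[:,2]*(gp)),vel=150)
w=capture("wrist");s=capture("scene");t=capture("top")
print(current_position(),current_grip_width(),current_contact_force(),current_t())
cv2.imwrite("pics/w4.png",w["frame"])
cv2.imwrite("pics/z4.png",np.hstack([cv2.resize(s["frame"][230:340,290:410],None,fx=3.3,fy=3.3),cv2.resize(t["frame"][220:320,270:390],None,fx=3.3,fy=3.63)[:363]]))
```

```text
[ 552.6282299  -243.52990659   62.06711314] 0.9953117127756386 [ 0.88466869 -0.65726683  0.05162929] 11.7917
```

View pics/w4.png

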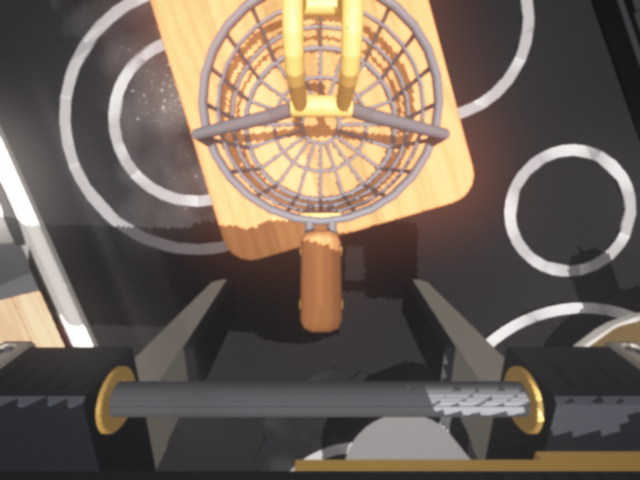

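View pics/z4.png

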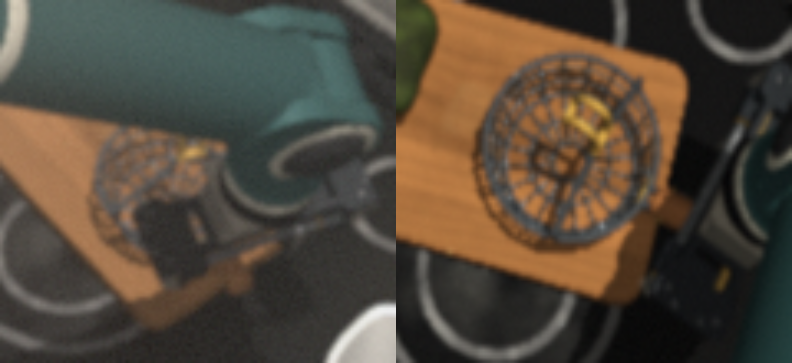

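Run:
```python
from workcell import *
from h import *
import cv2
w=capture("wrist");print(np.array(w["mtx"]).tolist())
p=dict(w);p["world_to_cam"]=np.linalg.inv(np.array(w["T_tool_cam"]))
im=w["frame"].copy()
for z,c in((0,(0,0,255)),(-18.7,(0,255,0)),(-69-18.7,(255,0,0))):
  for x in(-10,10):
    for y in(-64,-46,46,64):
      u=proj(p,(x,y,z));print(z,x,y,np.round(u));cv2.circle(im,tuple(int(round(k)) for k in u),3,c,-1)
cv2.imwrite("pics/w5.png",im)
```

```text
[[339.9182775848188, 0.0, 319.12804615325626], [0.0, 339.9182775848188, 239.6753113277399], [0.0, 0.0, 1.0]]
0 -10 -64 [222. 284.]
0 -10 -46 [249. 284.]
0 -10 46 [388. 284.]
0 -10 64 [415. 284.]
0 10 -64 [219. 256.]
0 10 -46 [247. 256.]
0 10 46 [390. 256.]
0 10 64 [418. 255.]
-18.7 -10 -64 [213. 297.]
-18.7 -10 -46 [243. 297.]
-18.7 -10 46 [394. 297.]
-18.7 -10 64 [424. 297.]
-18.7 10 -64 [210. 267.]
-18.7 10 -46 [241. 267.]
-18.7 10 46 [396. 266.]
-18.7 10 64 [427. 266.]
-87.7 -10 -64 [164. 373.]
-87.7 -10 -46 [208. 373.]
-87.7 -10 46 [429. 373.]
-87.7 -10 64 [472. 373.]
-87.7 10 -64 [157. 331.]
-87.7 10 -46 [203. 331.]
-87.7 10 46 [434. 331.]
-87.7 10 64 [479. 331.]
```

View pics/w5.png

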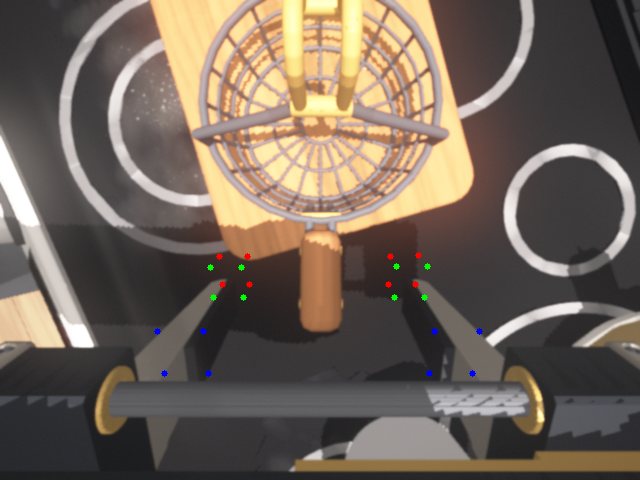

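Run:
```python
import cv2,numpy as np
a=cv2.imread("pics/w4.png")[220:470,120:520];b=cv2.imread("pics/w3.png")[220:470,120:520]
g=lambda i:(255*(i/255.)**.4).astype(np.uint8)
cv2.imwrite("pics/z6.png",np.vstack([cv2.resize(g(a),None,fx=1.2,fy=1.2),cv2.resize(g(b),None,fx=1.2,fy=1.2)]))
```

```text
(no output)
```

View pics/z6.png

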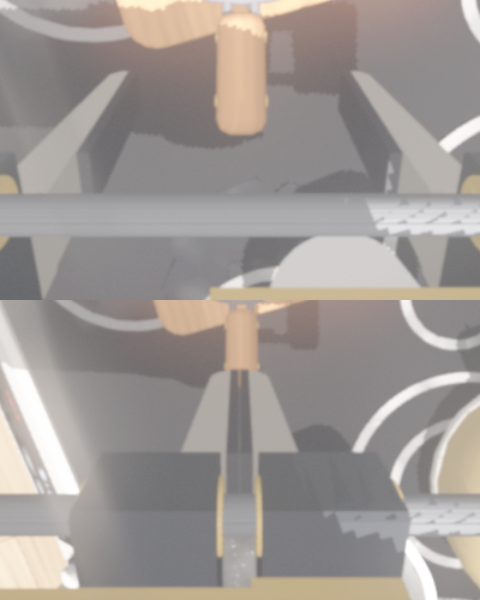

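Run:
```python
from workcell import *
from h import *
import cv2
gp=grip_point_offset
G=bask([591.,-145.3,21.0],1.19,(-110,0,58));q,M=quat(1.19,.25,-1)
move_linear(list(G+M[:,2]*(gp+32)),vel=80)
w=capture("wrist");print(current_position(),current_contact_force())
clamp()
w2=capture("wrist")
print(current_position(),current_grip_width(),current_contact_force(),current_t())
cv2.imwrite("pics/w7.png",np.hstack([cv2.resize(k["frame"],(400,300)) for k in(w,w2)]))
```

```text
[ 554.9065888  -235.6793374    29.73472102] [ 0.07585059  0.25035548 -0.7279071 ]
[ 554.80200971 -235.81474584   29.87069981] 0.2579916053871022 [ 0.61495848 -0.99157859  0.62405459] 13.525
```

View pics/w7.png

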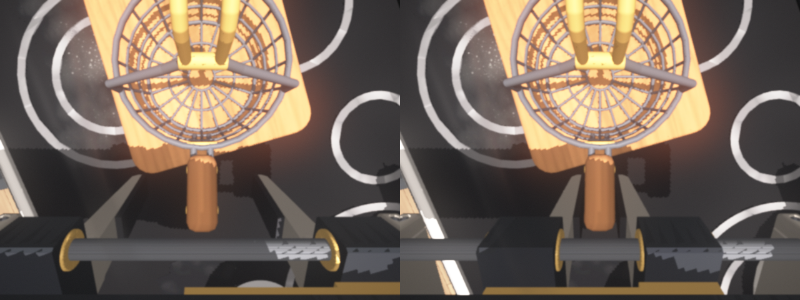

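Run:
```python
from workcell import *
from h import *
import cv2
gp=grip_point_offset+31
tilt=.5
O=np.array([591.,-145.3,21.0])
G=bask(O,1.19,(-110,0,58));q,M=quat(1.19,tilt,-1);Pg=G+M[:,2]*gp
H=np.array([543.5,297,225.]);y2=1.131;q2,M2=quat(y2,tilt,-1)
Ob=H-bask([0,0,0],y2,(-10.5,0,152))
u=np.array([np.cos(y2),np.sin(y2),0])
print(np.round(ik(list(Pg),q),2),np.round(ik(list(Pg+[0,0,110]),q),2))
for d,l in((-100,110),(-60,35),(0,35),(0,0)):
  x=ik(list(bask(Ob,y2,(-110,0,58))+M2[:,2]*gp+d*u+[0,0,l]),q2);print(d,l,None if x is None else np.round(x,2))
release()
reach(list(Pg),q)
print(current_position(),Pg,current_contact_force(),current_t())
w=capture("wrist")
clamp();print(current_grip_width(),current_contact_force(),current_t())
w2=capture("wrist")
cv2.imwrite("pics/w8.png",np.hstack([cv2.resize(k["frame"],(400,300)) for k in(w,w2)]))
```

```text
[ 1.01  0.75 -0.55  1.74 -0.17  0.83  0.31] [ 1.03  0.6  -0.58  1.69 -0.21  1.02  0.26]
-100 110 [ 0.77  0.15 -0.84  2.17 -0.52  0.69 -0.12]
-60 35 [ 0.58  0.34 -0.79  2.2  -0.41  0.44 -0.23]
0 35 [ 0.4   0.38 -0.73  2.14 -0.33  0.4  -0.41]
0 0 [ 0.37  0.44 -0.71  2.16 -0.32  0.32 -0.4 ]
[ 557.62116485 -227.93631422   34.10311465] [ 558.9731208  -225.29992193   35.38414667] [ 0.57956087 -0.34621665  0.17703696] 14.9583
0.25982262454518446 [ 0.38809522 -1.09627246 -0.48061072] 16.0417
```

View pics/w8.png

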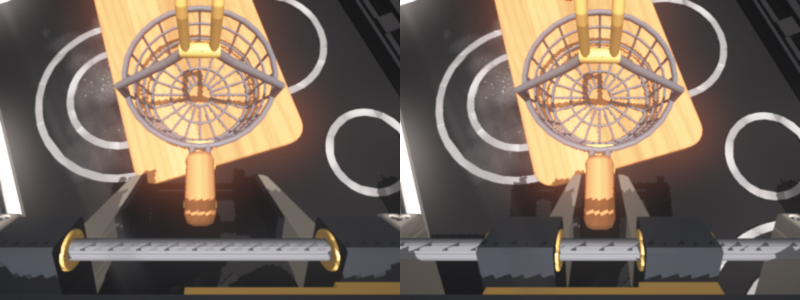

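Run:
```python
from workcell import *
from h import *
import cv2
q,M=quat(1.19,.5,-1)
P=np.array(current_position())
move_linear(list(P+[0,0,20]),vel=60)
move_linear(list(P+[0,0,105]),vel=150)
s=capture("scene");t=capture("top");w=capture("wrist")
P2=np.array(current_position());print(P,P2,np.array(current_eef_rot()),q,current_grip_width(),current_contact_force(),current_t())
for n,p in(("s",s),("t",t),("w",w)):
 for th in("grip","lower_basket","hook","hook_tip"):
  print(n,th,[(np.round(e["centre"],1),round(e["p"],2)) for e in spot_point(p,th)[:1]])
cv2.imwrite("pics/w9.png",np.hstack([cv2.resize(k["frame"],(400,300)) for k in(s,w)]))
```

```text
[ 558.93995396 -225.41044964   35.35268915] [ 558.15098106 -225.05401581  139.05423788] [-0.13975594  0.80248042  0.54282803  0.20452672] [np.float64(-0.1386720850598107), np.float64(0.8024033675467023), np.float64(0.5430838947113955), np.float64(0.20488721746360425)] 0.26043581683652384 [-0.28621976  0.46385414 -1.90501857] 17.4417
s grip []
s lower_basket []
s hook []
s hook_tip [(array([ 593.4, -137.5,  256.2]), 0.64)]
t grip [(array([ 551. , -249.5,  183.5]), 0.73)]
t lower_basket [(array([ 590.5, -144.9,  125.7]), 0.56)]
t hook [(array([ 585.9, -150.7,  279.1]), 0.55)]
t hook_tip [(array([ 592.3, -141.2,  256.8]), 0.96)]
w grip [(array([ 547.1, -247.4,  182.7]), 0.72)]
w lower_basket [(array([ 588.5, -144.8,  124.4]), 0.89)]
w hook [(array([ 591.4, -147. ,  126.5]), 0.22)]
w hook_tip []
```

View pics/w9.png

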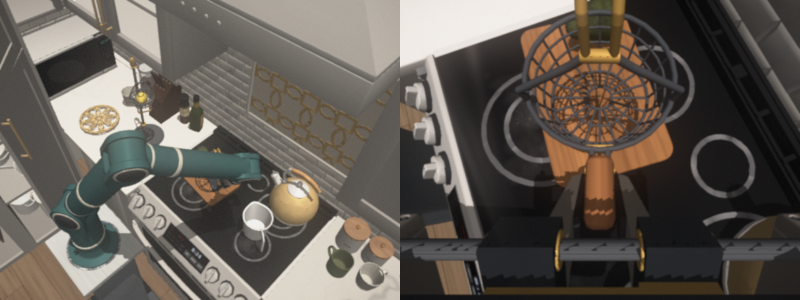

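```bash
cat >> h.py <<'E'
Pg=np.array([558.95,-225.4,35.35]);O0=np.array([591.,-145.3,21.0]);TILT=.5
def tcp_for(O,yaw):
    d=yaw-1.19;c,s=np.cos(d),np.sin(d)
    return np.array(O)+np.array([[c,-s,0],[s,c,0],[0,0,1]])@(Pg-O0)
def seatpose(S,yaw):  # basket origin for seat at S
    return np.array(S)-bask([0,0,0],yaw,(-10.5,0,152))
E
python3 - <<'E'
from workcell import *
from h import *
import cv2
y2=1.131;q2,M2=quat(y2,TILT,-1);u=np.array([np.cos(y2),np.sin(y2),0])
H=np.array([543.5,297,225.5])
T=tcp_for(seatpose(H-75*u+[0,0,45],y2),y2)
move_linear(list(T),q2,vel=160)
pause(.2)
s=capture("scene");t=capture("top")
print(T,current_position(),current_contact_force(),current_t())
for n,p in(("s",s),("t",t)):
 for th in("grip","lower_basket","hook","hook_tip","upper_basket","ring_bar"):
  print(n,th,[(np.round(e["centre"],1),round(e["p"],2)) for e in spot_point(p,th)[:2]])
np.savez("pr.npz",sW=s["world_to_cam"],sK=s["mtx"],tW=t["world_to_cam"],tK=t["mtx"])
cv2.imwrite("pics/s10.png",s["frame"]);cv2.imwrite("pics/t10.png",t["frame"])
cv2.imwrite("pics/z10.png",np.hstack([cv2.resize(s["frame"][110:270,180:300],None,fx=3.2,fy=3.2),cv2.resize(t["frame"][170:290,60:200],None,fx=2.9,fy=512/120)]))
print(proj(s,H),proj(t,H))
E
```

```text
[479.3213989  160.56715014 132.85      ] [479.37904606 160.43098522 132.83704173] [-0.85757201 -0.43913906 -1.07796915] 20.9583
s grip [(array([467.7, 138.1, 177.2]), 0.52)]
s lower_basket [(array([511.6, 237.7, 120.7]), 0.45)]
s hook []
s hook_tip []
s upper_basket [(array([543.2, 297.2, 279. ]), 0.62), (array([ 5.397e+02, -4.475e+02,  5.000e-01]), 0.55)]
s ring_bar [(array([539.3, 299.3, 223. ]), 0.58)]
t grip [(array([547.5, 296.7, 398. ]), 0.74), (array([470.9, 135.3, 174.5]), 0.71)]
t lower_basket [(array([515.9, 238.7, 119.7]), 0.67)]
t hook [(array([510.6, 231.4, 269.7]), 0.64)]
t hook_tip [(array([520.1, 245.4, 252.1]), 0.73), (array([547.2, 299.9, 399.9]), 0.34)]
t upper_basket [(array([543.1, 299.4, 281.7]), 0.68)]
t ring_bar [(array([547.3, 300.6, 227.6]), 0.65)]
[230.22591127 177.72973945] [143.3751739  232.69525893]
```

View pics/z10.png

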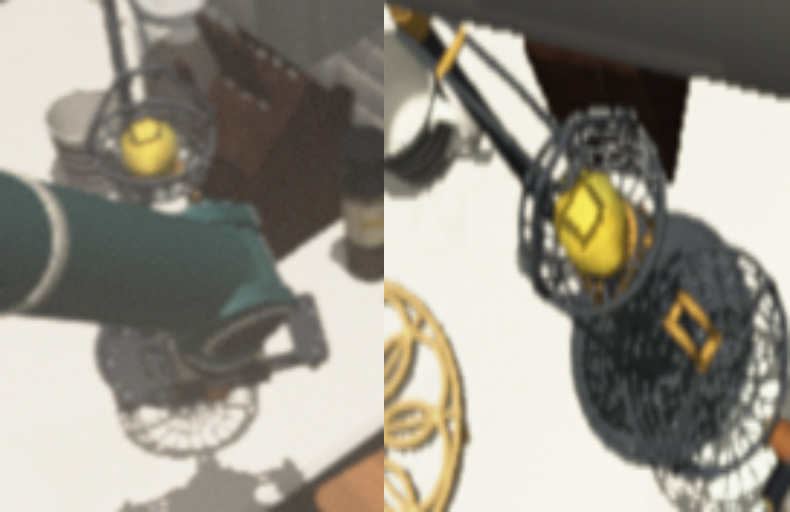

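View pics/s10.png

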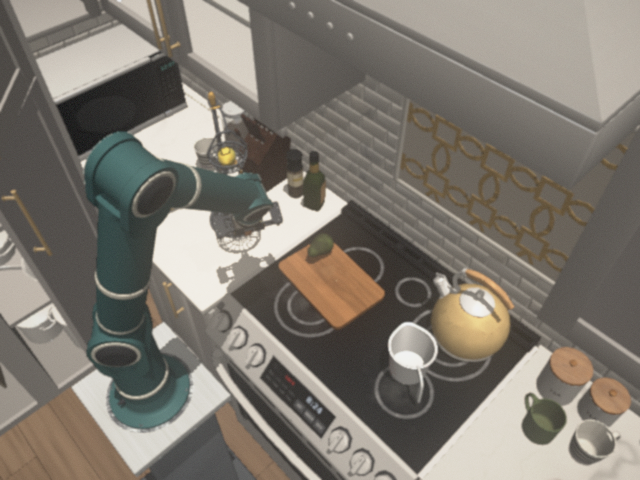

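Run:
```python
from workcell import *
from h import *
import cv2
y2=1.131;q2,M2=quat(y2,TILT,-1);u=np.array([np.cos(y2),np.sin(y2),0])
H=np.array([544,297.5,225.])
go=lambda d,l,v:move_linear(list(tcp_for(seatpose(H+d*u+[0,0,l],y2),y2)),q2,vel=v)
go(-75,35,80);w0=capture("wrist");go(-28,35,80)
f=current_contact_force();P=np.array(current_position());Q=current_eef_rot()
w=capture("wrist");t=capture("top")
print(f,current_t())
R=Rt.from_quat([Q[1],Q[2],Q[3],Q[0]]).as_matrix();T=np.eye(4);T[:3,:3]=R;T[:3,3]=P
w["world_to_cam"]=np.linalg.inv(T@np.array(w["T_tool_cam"]))
im=w["frame"].copy()
print("ringproj",proj(w,H),proj(w,H+[0,0,56]),"seat",proj(w,H-28*u+[0,0,35]))
cv2.imwrite("pics/w11.png",np.hstack([cv2.resize(w0["frame"],(400,300)),cv2.resize(im,(400,300))]))
cv2.imwrite("pics/t11.png",cv2.resize(t["frame"][170:290,60:200],None,fx=4,fy=4))
```

```text
[ 0.20690909 -0.18694181 -1.6288673 ] 22.7333
ringproj [317.98453171  -6.09395851] [ 317.33584765 -204.94998407] seat [317.72222182 -33.47896939]
```

View pics/w11.png

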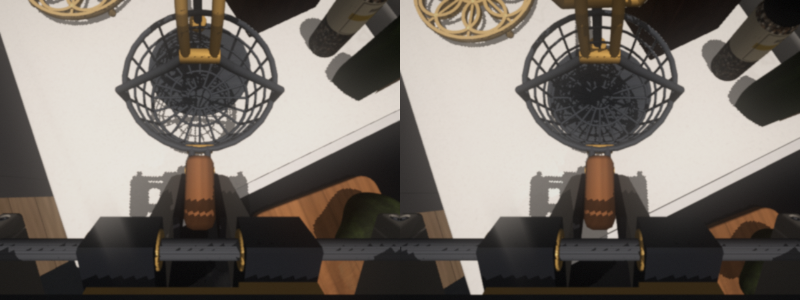

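View pics/t11.png

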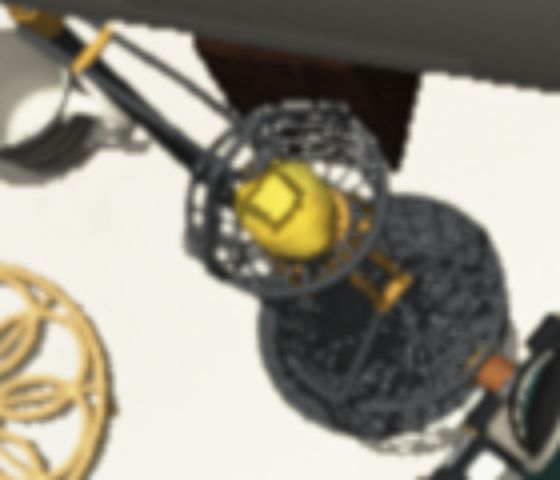

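Run:
```python
from workcell import *
from h import *
import cv2
y2=1.131;q2,M2=quat(y2,TILT,-1);u=np.array([np.cos(y2),np.sin(y2),0])
H=np.array([544,297.5,225.])
go=lambda d,l,v:move_linear(list(tcp_for(seatpose(H+d*u+[0,0,l],y2),y2)),q2,vel=v)
for d in(-14,0.5):
  go(d,35,50);print(d,np.round(current_contact_force(),2))
s=capture("scene");t=capture("top");w=capture("wrist")
for n,p in(("s",s),("t",t),("w",w)):
 for th in("upper_basket","ring_bar","hook","hook_tip","lower_basket"):
  print(n,th,[(np.round(e["centre"],1),round(e["p"],2)) for e in spot_point(p,th)[:1]])
print(current_t())
cv2.imwrite("pics/t12.png",np.hstack([cv2.resize(w["frame"],(400,300)),cv2.resize(t["frame"][170:290,60:200],(400,300)),]))
```

```text
-14 [-1.18  0.05 -1.13]
0.5 [-0.   -1.24 -0.94]
s upper_basket [(array([542. , 295.5, 281.4]), 0.67)]
s ring_bar []
s hook []
s hook_tip [(array([ 545.1, -446.7,   -1.2]), 0.43)]
s lower_basket [(array([641.7,  10.6,  25.4]), 0.6)]
t upper_basket [(array([540.5, 297.2, 282.8]), 0.86)]
t ring_bar [(array([547. , 299.5, 223. ]), 0.88)]
t hook [(array([542.4, 299.2, 259.9]), 0.7)]
t hook_tip [(array([549.1, 312.1, 238.6]), 0.6)]
t lower_basket [(array([550.8, 310.3, 109.5]), 0.92)]
w upper_basket []
w ring_bar [(array([542.9, 295.8, 225. ]), 0.95)]
w hook []
w hook_tip []
w lower_basket [(array([551.1, 306.9, 106.6]), 0.61)]
24.5083
```

View pics/t12.png

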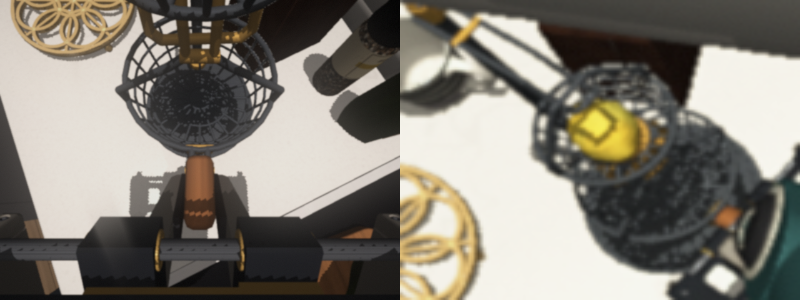

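Run:
```python
from workcell import *
from h import *
import cv2
y2=1.131;q2,M2=quat(y2,TILT,-1);u=np.array([np.cos(y2),np.sin(y2),0])
H=np.array([544,297.5,225.])
go=lambda d,l,v:move_linear(list(tcp_for(seatpose(H+d*u+[0,0,l],y2),y2)),q2,vel=v)
w0=capture("wrist")
for l in(22,12,6):
  go(0,l,40);print(l,np.round(current_contact_force(),2),np.round(current_moment(),2))
w=capture("wrist");print(current_t())
cv2.imwrite("pics/w13.png",np.hstack([cv2.resize(k["frame"][0:160,200:440],None,fx=1.66,fy=1.66*1.8) for k in(w0,w)]))
```

```text
22 [-0.01 -0.75 -1.67] [-0.78  0.29  0.  ]
12 [-0.07  0.47 -1.39] [-0.77  0.29  0.05]
6 [ 0.04  0.41 -1.42] [-0.75  0.27  0.  ]
25.7833
```

View pics/w13.png

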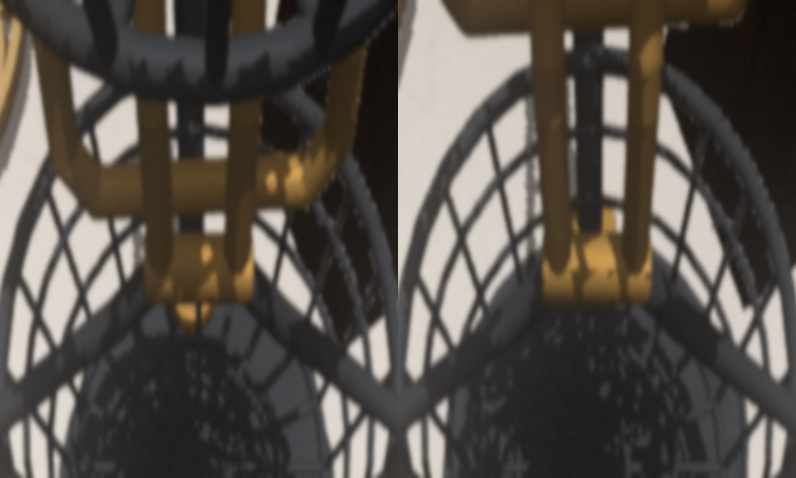

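Run:
```python
from workcell import *
from h import *
y2=1.131;q2,M2=quat(y2,TILT,-1);u=np.array([np.cos(y2),np.sin(y2),0])
H=np.array([544,297.5,225.])
go=lambda d,l,v:move_linear(list(tcp_for(seatpose(H+d*u+[0,0,l],y2),y2)),q2,vel=v)
for l in(3,1,-1,-3,-5,-7):
  go(0,l,20);pause(.1);f=np.array(current_contact_force());m=current_moment();print(l,np.round(f,2),np.round(m,2),round(current_t(),2))
  if f[2]>-0.1: break
```

```text
3 [ 0.8  -0.54 -1.03] [-0.82  0.3  -0.  ] 26.18
1 [ 0.19 -0.47 -1.2 ] [-0.75  0.25  0.  ] 26.53
-1 [ 0.68 -0.7  -0.77] [-0.46  0.18 -0.02] 26.88
-3 [ 0.01 -0.32  4.52] [ 0.34 -0.24  0.01] 27.23
```

Run:
```python
from workcell import *
from h import *
import cv2
y2=1.131;q2,M2=quat(y2,TILT,-1);u=np.array([np.cos(y2),np.sin(y2),0])
H=np.array([544,297.5,225.])
go=lambda d,l,v:move_linear(list(tcp_for(seatpose(H+d*u+[0,0,l],y2),y2)),q2,vel=v)
go(0,-1.6,20);pause(.2);print(np.round(current_contact_force(),2),np.round(current_moment(),2),current_t())
release();pause(.2)
w=capture("wrist");s=capture("scene");t=capture("top");print(current_grip_width(),np.round(current_contact_force(),2),current_t())
cv2.imwrite("pics/w14.png",np.hstack([cv2.resize(k,(400,300)) for k in(w["frame"],t["frame"][170:290,60:200])]))
```

```text
[ 0.07  0.18 -0.05] [-0.37  0.09  0.01] 27.6833
0.9978132693434568 [-0.29  0.41  0.05] 29.1167
```

View pics/w14.png

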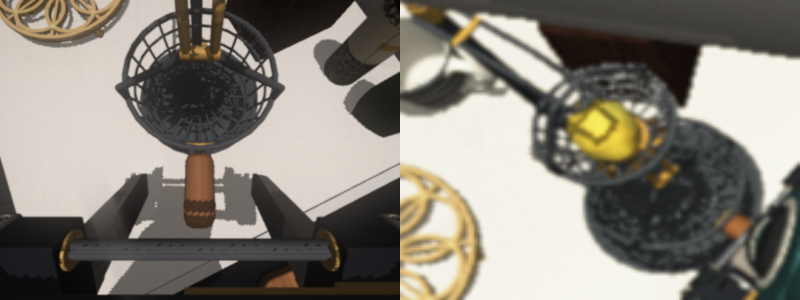

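Run:
```python
from workcell import *
from h import *
import cv2
y2=1.131;q2,M2=quat(y2,TILT,-1)
P=np.array(current_position());Z=M2[:,2]
move_linear(list(P-Z*70),vel=80)
move_linear(list(P-Z*110-150*np.array([np.cos(y2),np.sin(y2),0])),vel=150)
print(current_position(),current_t())
out=[]
for i in range(3):
  s=capture("scene");t=capture("top");out.append((s,t))
  print(current_t(),[(th,np.round(e["centre"],1).tolist(),round(e["p"],2)) for th in("lower_basket","hook","grip","upper_basket","lemon") for e in spot_point(t,th)[:1]])
  pause(.4)
np.savez("cam.npz",sW=s["world_to_cam"])
z=[cv2.resize(x[0]["frame"][80:260,170:300],(266,368)) for x in out]+[]
cv2.imwrite("pics/s15.png",np.hstack(z))
z=[cv2.resize(x[1]["frame"][160:300,50:200],(266,248)) for x in out]
cv2.imwrite("pics/t15.png",np.hstack(z))
```

```text
[425.4296276   46.2383933  182.21715115] 31.4417
31.5417 [('lower_basket', [550.3, 310.9, 71.6], 0.74), ('hook', [541.2, 302.6, 225.0], 0.67), ('upper_basket', [545.1, 301.1, 282.3], 0.94), ('lemon', [543.2, 303.0, 284.5], 0.59)]
32.2917 [('lower_basket', [546.2, 299.5, 399.8], 0.57), ('hook', [543.6, 303.5, 225.2], 0.69), ('grip', [503.6, 206.0, 130.8], 0.9), ('upper_basket', [543.9, 300.3, 283.0], 0.87), ('lemon', [542.6, 304.3, 282.1], 0.7)]
33.0417 [('lower_basket', [551.5, 305.7, 70.8], 0.84), ('hook', [542.2, 303.8, 226.0], 0.89), ('grip', [502.9, 207.2, 130.3], 0.93), ('upper_basket', [545.0, 300.0, 283.2], 0.64), ('lemon', [540.9, 304.8, 281.9], 0.94)]
```

View pics/s15.png

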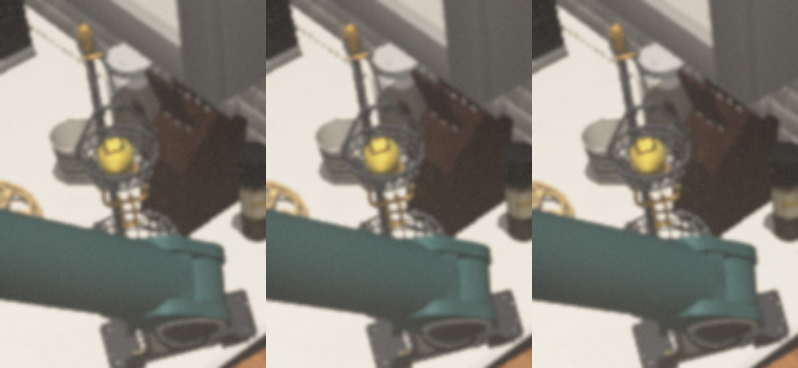

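View pics/t15.png

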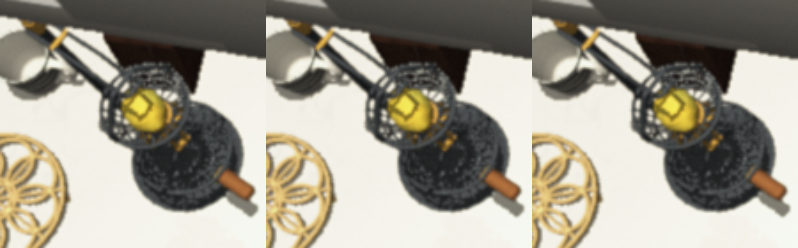

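Run:
```python
from workcell import *
from h import *
import cv2
pause(2.0);a=capture("top");pause(.35);b=capture("top");pause(.4);c=capture("top")
r=lambda k:cv2.GaussianBlur(k["frame"],(5,5),0)[160:300,50:200].astype(int)
print(np.abs(r(a)-r(b)).max(),np.abs(r(b)-r(c)).max(),np.abs(r(a)-r(b)).mean())
for th in("lower_basket","hook","grip","avocado","measuring_jug","lemon"):
  print(th,[np.round(e["centre"],1).tolist() for e in spot_point(c,th)[:1]])
print(current_t(),np.round(current_contact_force(),2))
cv2.imwrite("pics/t16.png",c["frame"])
```

```text
2 2 0.15395238095238095
lower_basket []
hook [[544.4, 298.2, 283.3]]
grip [[500.6, 205.3, 131.8]]
avocado [[644.1, 13.8, 25.3]]
measuring_jug [[538.7, -447.8, 2.8]]
lemon [[539.8, 305.2, 285.0]]
36.8917 [-0.13 -0.14  0.42]
```

View pics/t16.png

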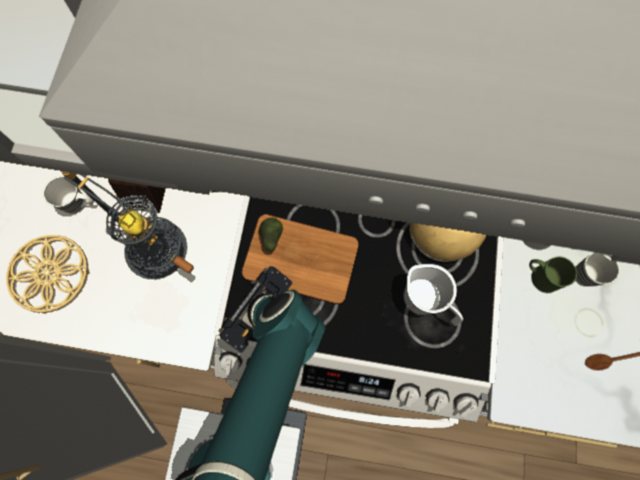

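The top view shows the lower basket hanging still under the small basket at about (155,250). The lemon, avocado and jug are in place, and the gripper is clear near (250,310).

```bash
python3 -c "
from workcell import *
close_job();print(current_t())"
```

```text
the job is handed in; nothing more can be done
the job is handed in; nothing more can be done
```

The larger basket now hangs by its brass hook from the ring under the small basket, and I handed the job in at about 37 s, inside the 46 s limit.

**What went differently:**
- The first clamp closed on nothing. The wrist picture suggested the fingertips end about 36 mm short of the nominal TCP, so I went about 32 mm deeper and that grip held (opening 0.26, about 24 mm).
- I then let go once more and regripped with the tool tilted 0.5 rad, to keep the wrist camera clear of the small basket.

**Hanging it:** I passed the hook through the ring from the open side and lowered it until the ring took the weight. It pressed with about 6 N for a moment, so I eased back to about zero force before opening the fingers and backing away.

**Last checks:**
- **Height:** the hook seat measured at z ≈ 225–226 mm and the basket's underside at z ≈ 71 mm, as expected for hanging freely.
- **At rest:** three top pictures taken about 0.4 s apart were the same to within image noise.
- **Other things:** the lemon is in the small basket, which is on its hanger, and the avocado and jug are within about 3 mm of where they started.
- **Robot:** the gripper stands well clear of everything, with wrist force near zero.

**Disagreements:** in the final picture the network did not find the lower basket and put the hook at z ≈ 283 mm, which is the small basket's floor. I took both as misses, because the earlier readings, the grip position (z ≈ 132 mm) and the picture itself all agree. The scene camera's view of the hung basket was mostly blocked by the arm.

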